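Tip the clamp blocks out of the rocker hopper into the tray

TASK

Slide the steel tray along the bench, without lifting it, from in front of the hopper with the slender bars onto the tape-marked place in front of the hopper with the square clamp blocks, sitting squarely within the four tape corners. Then pull that hopper's top bar forward all the way to its stop so that all four blocks drop into the tray, and push the pan fully back again. Leave the tray on its marked place, and leave the other hopper and everything else on the bench alone.

Things in the scene. Friction and masses are not known exactly. Their poses are not given: they have to be found in the camera images.
- hopA: rocker hopper on a fixed grey stand; holds the four square blocks, to be emptied. Origin on the bench below its pivot; x to its back, y left, z up. Pivot along y, 110 mm up. Stand 124 mm wide, all behind x=25 mm below 98 mm height; cheeks above it reach x=-14, y=+-59 mm, 122 mm high. Pan: black plastic scoop open at the front; floor top 125 mm up, x=-30 to 65 mm, 84 mm wide inside, walls 36 mm
- hopB: rocker hopper on a fixed grey stand; holds three slender bars, to be left alone. Origin on the bench below its pivot; x to its back, y left, z up. Pivot along y, 110 mm up. Stand 124 mm wide, all behind x=25 mm below 98 mm height; cheeks above it reach x=-14, y=+-59 mm, 122 mm high. Pan: black plastic scoop open at the front; floor top 125 mm up, x=-30 to 65 mm, 84 mm wide inside, walls 36 mm
- hopA_bar (a point): middle of this hopper's round steel pull bar: 8 mm thick, along the hopper's y, 79 mm clear between its upright wires, free space in front, behind and below. 115 mm from the pivot: with the pan at angle q it lies 115*sin(q) mm in front of (-x) and 115*cos(q) mm above the pivot (225 mm above the bench when closed). Its frame turns with the pan
- hopB_bar (a point): middle of this hopper's round steel pull bar: 8 mm thick, along the hopper's y, 79 mm clear between its upright wires, free space in front, behind and below. 115 mm from the pivot: with the pan at angle q it lies 115*sin(q) mm in front of (-x) and 115*cos(q) mm above the pivot (225 mm above the bench when closed). Its frame turns with the pan
- hopA_spot (a point): centre, on the bench, of the tray place in front of this hopper, marked by four flat black tape corners; 105 mm in front of (-x) the hopper's origin; axes as the hopper's. The tape is flat, nothing to catch on
- hopB_spot (a point): centre, on the bench, of the tray place in front of this hopper, marked by four flat black tape corners; 105 mm in front of (-x) the hopper's origin; axes as the hopper's. The tape is flat, nothing to catch on
- hopA_pan (a joint): angle (rad) of the pan of hopper A: 0 = fully back, floor level; grows as its bar is pulled forward (hopper's -x); 1.15 = hard stop, floor sloping 66 degrees down to the front, lip then 26 mm in front of the pivot and 89 mm above the bench. Stiff hinge (0.2 N m, about 2 N at the bar): stays where it is left
- hopB_pan (a joint): angle (rad) of the pan of hopper B: 0 = fully back, floor level; grows as its bar is pulled forward (hopper's -x); 1.15 = hard stop, floor sloping 66 degrees down to the front, lip then 26 mm in front of the pivot and 89 mm above the bench. Stiff hinge (0.2 N m, about 2 N at the bar): stays where it is left
- tray: open steel tray, 190 mm (its x) by 140 mm (its y), 30 mm high, walls 4 mm, about 0.4 kg, loose on the bench; origin at the centre of its underside. It starts roughly on the place in front of hopper B; its long side runs front to back like the hopper's x
- clamp1: square aluminium clamp block, 22 x 22 x 16 mm, 22 g, one of four alike in hopper A; origin at the centre of its underside
- clamp2: square aluminium clamp block, 22 x 22 x 16 mm, 22 g, one of four alike in hopper A; origin at the centre of its underside
- clamp3: square aluminium clamp block, 22 x 22 x 16 mm, 22 g, one of four alike in hopper A; origin at the centre of its underside
- clamp4: square aluminium clamp block, 22 x 22 x 16 mm, 22 g, one of four alike in hopper A; origin at the centre of its underside
- bar1: slender square steel bar, 56 x 9 x 9 mm, in hopper B; origin at the centre of its underside; stays there
- bar2: slender square steel bar, 56 x 9 x 9 mm, in hopper B; origin at the centre of its underside; stays there
- bar3: slender square steel bar, 56 x 9 x 9 mm, in hopper B; origin at the centre of its underside; stays there
- lens: bystander: microscope objective standing upright, 34 mm across, 50 mm high; origin at the centre of its underside
- stripper: bystander: black wire stripper lying flat, about 190 mm long, 18 mm high; origin under its middle
- screwdriver: bystander: screwdriver lying flat, 170 mm long, handle about 30 mm thick; origin under its middle
- hexkey: bystander: L-shaped hex key lying flat, 70 x 34 mm, 8 mm thick; origin under its long leg
Not all that is in view belongs to the job. Several things look just like the tray: the one meant starts nearest to the robot's base.

How it is judged:
On the way, in this order (a step that is already met when the one before it is completed fails the run):
1. the tray stands on the marked place in front of the clamp-block hopper (hopper A): centre within 25 mm each way, square within 0.2 rad, its pan still back (x of tray in the frame of hopA_spot between -0.025 and 0.025 m and y of tray in the frame of hopA_spot between -0.025 and 0.025 m and angle between the x axis of tray and the x axis of hopA, either way round below 0.2 rad and value of joint hopA_pan below 0.2 rad), for 0.2 s.
2. the pan of hopper A is pulled forward to its stop (beyond 1.08 rad), the tray still on its place (x of tray in the frame of hopA_spot between -0.025 and 0.025 m and y of tray in the frame of hopA_spot between -0.025 and 0.025 m and angle between the x axis of tray and the x axis of hopA, either way round below 0.2 rad and value of joint hopA_pan above 1.08 rad), for 0.2 s.
At the end, for the whole second after the job is handed in: All four clamp blocks lie at rest inside the tray; the tray rests on the marked place of hopper A (centre within 25 mm each way, square within 0.2 rad); the pans of both hoppers are back (below 0.08 rad) (x of tray in the frame of hopA_spot between -0.025 and 0.025 m and y of tray in the frame of hopA_spot between -0.025 and 0.025 m and angle between the x axis of tray and the x axis of hopA, either way round below 0.2 rad and linear speed of tray below 0.01 m/s and value of joint each of hopA_pan, hopB_pan below 0.08 rad and x of clamp1 in the frame of tray between -0.093 and 0.093 m and y of clamp1 in the frame of tray between -0.068 and 0.068 m and z of clamp1 in the frame of tray between -0.005 and 0.045 m and linear speed of each of clamp1, clamp2, clamp3, clamp4 below 0.02 m/s and x of clamp2 in the frame of tray between -0.093 and 0.093 m and y of clamp2 in the frame of tray between -0.068 and 0.068 m and z of clamp2 in the frame of tray between -0.005 and 0.045 m and x of clamp3 in the frame of tray between -0.093 and 0.093 m and y of clamp3 in the frame of tray between -0.068 and 0.068 m and z of clamp3 in the frame of tray between -0.005 and 0.045 m and x of clamp4 in the frame of tray between -0.093 and 0.093 m and y of clamp4 in the frame of tray between -0.068 and 0.068 m and z of clamp4 in the frame of tray between -0.005 and 0.045 m); the robot touches nothing.
It fails at once if the tray is lifted off the bench (over 15 mm) (height (world z) of tray above 0.015 m).
It fails at once if the hopper that is to be left alone is tipped (over 0.25 rad) (value of joint hopB_pan above 0.25 rad).
It fails at once if a bystander (lens, stripper, screwdriver, hex key) is shifted by more than 40 mm (distance of any of lens, stripper, screwdriver, hexkey from where it was at the start of the episode above 0.04 m).
It fails at once if a slender bar leaves its hopper (shifts by more than 50 mm) (distance of any of bar1, bar2, bar3 from where it was at the start of the episode above 0.05 m).
It also fails if it takes over 64 s, if anything falls off the work surface, if the arm or the gripper's body presses on something with over 40 N, if the wrist force passes 120 N, or if a joint passes its speed limit or range.

ROBOT

A 7-joint arm with a two-finger parallel gripper is mounted at the origin on the work surface. World frame = base frame: x ahead of the robot, y to its left, z up, the work surface at z = 0. Lengths are in m, angles in rad, forces in N, time in s.
With the tool pointing down it reaches from about 0.35 to 0.9 m from the base axis. Payload 8.1 kg.
Tool frame: the origin (TCP) lies at the very end of the fingers, on their centre line; the grasp point (between the pads) lies 19 mm behind it; z points along the fingers, y is the line along which they close (so a half turn about z gives the same grasp; the last joint's range is limited). The gripper opens to 92 mm and grips with 3 to 60 N. Pads are 19 mm wide; open, the fingers measure 130 mm over their backs; the gripper's body (75 mm by 190 mm) begins 47 mm behind the grasp point.
Start: joints at [1.178, 0.434, 0.025, 1.573, -0.012, 1.134, -0.075], TCP at [0.179, -0.599, 0.187] pointing down, gripper open.
Joint ranges: [-2.62, 2.62], [-0.44, 2.09], [-1.27, 1.32], [0.08, 2.57], [-1.32, 4.46], [0.12, 2], [-2.74, 2.74]. Speed limits (rad/s): [2.22, 2.22, 3.01, 3.01, 3.14, 3.14, 3.14].

INTERFACE

Orientations are given as a unit quaternion [w, x, y, z].
In Python, from bench import state, cams, arm gives the robot as it stands.
- The arm moves only by the tool step_arm, never from a script. Its argument "rows" is a list of rows, each a list of 2 entries, a list of its own where there are three numbers: the shift along the tool's x, y, z in units of 10 cm (1.0 is 10 cm), then the turn, a rotation vector about the tool's x, y, z in units of pi/4 rad (1.0 is pi/4 rad). In form: [[[dx, dy, dz], [ax, ay, az]], ...]. A call has 1 to 12 rows; each row is the pose to reach, as a shift and turn from the pose commanded when the call began, along the tool's axes at that moment; what a row does not reach only later rows make up. A row lasts 1/8 s, in which the tool goes at most 62.5 mm and 10.7 degrees, less where a joint would pass 70% of its speed; a pose out of reach is approached as far as the arm can. A call with a number of a shift or a turn outside -1 to 1 is refused whole. A call with a gripper value outside its range is refused whole. "hand" is the gripper's target within -1 to 1 (fully open at 1, half-way at 0, shut at -1), set as the call begins (left out, the last holds). The fingers move at their own pace and stop on an object; the grip force is fixed at half the most. Time passes only in rows, so rows that repeat a pose let the fingers close. It gives the time, the measured TCP pose, the force, the opening and the grip force at its end, in the units of the state.
- state(): the state, without advancing time (a new reading comes with each control period).
- cams.capture(name): name is "scene" or "side" or "wrist"; returns a dict with "pixels" (480x640x3 uint8, red, green, blue), "z_map" (480x640 float32, m along the optical axis (not along the pixel's ray), 0 where there is no reading), "fx", "fy", "cx", "cy" (pixels), "rvec" (rotation vector, rad) and "tvec" (3), from world to camera coordinates, as OpenCV has them; the wrist camera has in their place "mount" (4x4, takes a point from camera to tool coordinates, whose origin is the TCP and whose axes are the flange's). Camera axes: x right, y down, z forward; pixel columns grow to the right and rows downward; lengths in m; the calibration is good to about 2 mm. A picture is of the moment at which its call begins: read the wrist's pose just before it.
- arm.hand_in(): hands the job in; it is judged then, once.
Trained networks look in the newest picture that a camera, given by its name, has taken for a name from the list of things; names that differ only in an ending like _2 or _b are one class to them, and where a whole thing is asked for, a point or a joint stands for the part that bears it (a point fixed in the world has none). Each returns a list of dicts, best first, with "p" (0 to 1); they miss things now and then, are a little off and sometimes report something else, mostly with a low value. They report only what shows in the picture. A call takes as long as a camera call. They do not tell look-alikes from the thing itself.
- cams.search_frame(camera, name): "at" ([x, y, z] in m, in world coordinates, good to about 4 mm: the middle of the surface that is visible of it).
- cams.regions_of(camera, name): "pixels" (480x640 bool, what is visible of it).
The state is a dict: "time_s": time; "qpos": joint angles; "joint_vel": joint speeds; "tau": joint torques, N m; "position": TCP position; "eef_rot": TCP orientation; "ft_force": force on the tool from outside, world axes, zero at the start; "ft_torque": the same for the moment, N m; "grip_width": finger opening in m; "gripper_force": force on a finger pad.
Only numpy, scipy, OpenCV 4.12 (cv2) and the standard library are available. Lean on these libraries where they do the work, as an engineer would, in place of code of your own. Each camera call takes 0.05 s, during which the arm holds its last target. There are 200 camera calls.

## Working session

There is one attempt and no reset: what is moved stays moved. The work goes in short steps, Python scripts to look and compute and a tool call to move; the robot and the scene stay as the last step left them, time stands still between calls to the robot, and variables do not carry over. Pictures are saved under pics/ and viewed, at most 13 in all, crops included, and the job is handed in when it is done.

Besides the shell and the picture viewer there is one more tool, called after ">>>" as name(argument=value, ...) on one line, values as JSON. step_arm: Moves the arm, as the interface text tells. Its arguments: {"type":"object","properties":{"rows":{"type":"array"},"hand":{"type":"number"}},"required":["rows"]}

```bash
mkdir -p pics; ls; cat > h.py <<'E'
import numpy as np, cv2
from bench import state, cams, arm
from scipy.spatial.transform import Rotation as R
def cap(n,save=None):
    s=state(); c=cams.capture(n)
    if n=='wrist':
        q=s['eef_rot']; T=np.eye(4); T[:3,:3]=R.from_quat([q[1],q[2],q[3],q[0]]).as_matrix(); T[:3,3]=s['position']
        c['T']=T@np.array(c['mount'])
    else:
        Rm=cv2.Rodrigues(np.array(c['rvec'],float))[0]; T=np.eye(4); T[:3,:3]=Rm.T; T[:3,3]=-Rm.T@np.array(c['tvec']).ravel(); c['T']=T
    if save: cv2.imwrite(save,c['pixels'][:,:,::-1])
    return c
def cloud(c):
    v,u=np.mgrid[:480,:640]; z=c['z_map']
    P=np.stack([(u-c['cx'])/c['fx']*z,(v-c['cy'])/c['fy']*z,z],-1)
    W=P@c['T'][:3,:3].T+c['T'][:3,3]; W[z<=0]=np.nan
    return W
def proj(c,p):
    p=np.linalg.inv(c['T'])@np.append(p,1); return [p[0]/p[2]*c['fx']+c['cx'],p[1]/p[2]*c['fy']+c['cy']]
E
python3 - <<'E'
from h import *
print(state())
for n in ['scene','side']:
    c=cap(n,f'pics/{n}0.png'); print(n,c['T'][:3,3].round(3))
    for k in ['tray','hopA','hopB','hopA_bar','clamp1','bar1','lens','stripper','screwdriver','hexkey']:
        for r in cams.search_frame(n,k): print(k,round(r['p'],2),np.round(r['at'],3),np.round(proj(c,r['at'])))
E
```

```text
pics
{'time_s': 0.0, 'qpos': array([ 1.17839668,  0.43523252,  0.02497852,  1.57407217, -0.01157542,
        1.13397747, -0.07509042]), 'joint_vel': array([ 0.00016522, -0.00084309, -0.00138452,  0.00193481, -0.0001981 ,
        0.00083761,  0.00035061]), 'tau': array([ 1.01263475e-03, -6.67834496e+01,  9.85324010e-01, -3.14452529e+01,
       -6.05703285e-02,  4.28092049e-02,  1.75422360e-04]), 'position': array([ 0.17837169, -0.5984303 ,  0.18634879]), 'eef_rot': array([-7.48099140e-04,  9.89524021e-01,  1.44366256e-01, -1.92711262e-04]), 'ft_force': array([-0.68618843, -0.05752536,  1.0369846 ]), 'ft_torque': array([ 0.03142046, -0.03430613, -0.03079754]), 'gripper_force': 0.0, 'grip_width': 0.09181612057904441}
scene [ 1.292 -0.018  1.029]
tray 0.75 [0.46  0.155 0.005] [350. 262.]
tray 0.56 [0.317 0.582 0.002] [474. 215.]
hopA 0.88 [ 0.655 -0.116  0.043] [258. 322.]
hopA 0.51 [0.635 0.132 0.141] [354. 282.]
hopB 0.76 [0.687 0.13  0.04 ] [356. 322.]
hopB 0.53 [0.665 0.007 0.042] [307. 320.]
hopB 0.24 [ 0.64  -0.126  0.141] [249. 295.]
hopA_bar 0.9 [ 0.606 -0.114  0.142] [254. 283.]
[... 413 characters left out ...]
0.76 [ 0.579 -0.465  0.021] [125. 316.]
hexkey 0.71 [0.589 0.418 0.018] [453. 285.]
hexkey 0.69 [ 0.415 -0.339  0.006] [181. 267.]
hexkey 0.34 [ 0.605 -0.116  0.138] [253. 283.]
side [-0.071  0.976  1.217]
tray 0.64 [0.312 0.575 0.005] [285. 430.]
tray 0.55 [0.515 0.146 0.003] [312. 281.]
hopA 0.76 [ 0.632 -0.092  0.12 ] [320. 196.]
hopB 0.61 [0.654 0.153 0.123] [271. 238.]
hopB 0.61 [0.513 0.146 0.001] [312. 282.]
hopA_bar 0.64 [ 0.596 -0.113  0.142] [333. 192.]
clamp1 0.4 [ 0.603 -0.128  0.137] [334. 189.]
bar1 0.51 [0.656 0.153 0.126] [270. 238.]
stripper 0.85 [0.582 0.429 0.02 ] [236. 334.]
screwdriver 0.66 [ 0.57  -0.463  0.023] [387. 167.]
hexkey 0.38 [ 0.411 -0.343  0.009] [411. 202.]
```

View images.

View pics/scene0.png

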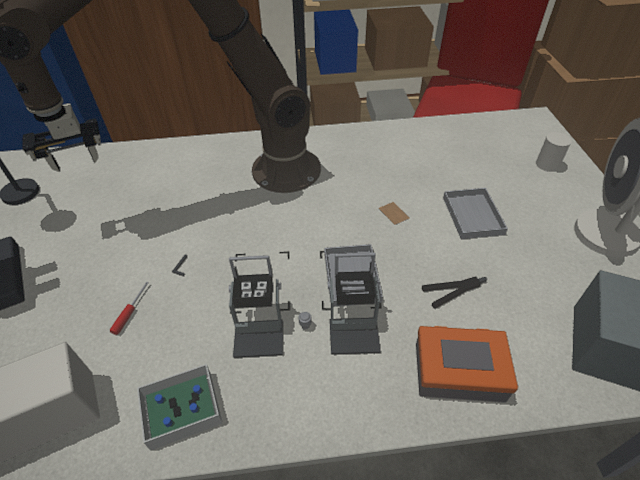

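View pics/side0.png

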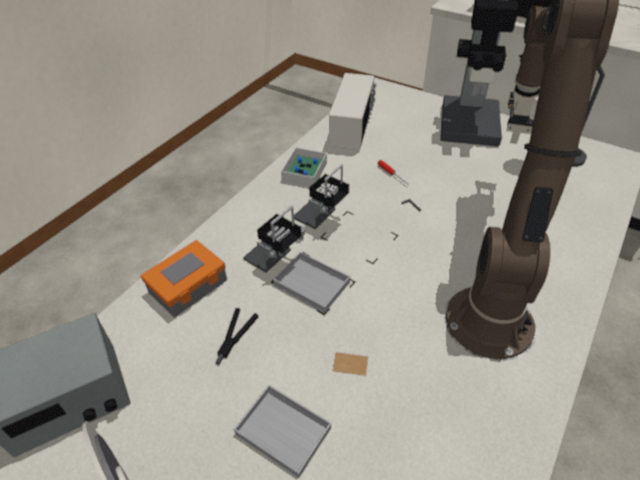

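```bash
python3 - <<'E'
from h import *
for n in ['scene','side']:
    c=cap(n); W=cloud(c); g=c['pixels'].mean(-1)
    x,y,z=W[...,0],W[...,1],W[...,2]
    m=(abs(z-0.028)<0.006)&(x>.38)&(x<.65)&(y>.04)&(y<.26)
    P=W[m][:,:2]; print(n,'tray rim',len(P),cv2.minAreaRect(P.astype(np.float32)*1000))
    r=(x>.36)&(x<.64)&(y>-.24)&(y<.06)&(abs(z)<.008)
    d=(r&(g<90)).astype(np.uint8)
    k,l,st,ce=cv2.connectedComponentsWithStats(d,connectivity=8)
    for i in range(1,k):
        if st[i,4]>8:
            Q=W[l==i]; print('dark',st[i,4],ce[i].round(),Q.mean(0).round(3),Q.min(0).round(3),Q.max(0).round(3))
    # hopper tops
    for nm,y0 in [('A',-.115),('B',.135)]:
        m=(z>.205)&(z<.24)&(x>.5)&(x<.75)&(abs(y-y0)<.09); Q=W[m]; 
        if len(Q): print(nm,'bar',len(Q),Q.mean(0).round(3),cv2.minAreaRect(Q[:,:2].astype(np.float32)*1000), Q[Q[:,2]>.222].mean(0).round(4), Q[:,2].max())
        m=(z>.15)&(z<.17)&(x>.5)&(x<.75)&(abs(y-y0)<.09); Q=W[m]; print(nm,'walls',len(Q),cv2.minAreaRect(Q[:,:2].astype(np.float32)*1000))
    for k in ['hopA_bar','hopB_bar','lens']:
        for q in cams.search_frame(n,k): print(k,q['p'],np.round(q['at'],3))
    if n=='side':
        cv2.imwrite('pics/side_crop.png',cv2.resize(c['pixels'][160:340,220:460,::-1],None,fx=3.3,fy=3.3,interpolation=cv2.INTER_CUBIC))
E
```

```text
scene tray rim 237 ((512.8123779296875, 150.49000549316406), (140.66973876953125, 194.7668914794922), 88.5555648803711)
dark 15 [286. 253.] [ 0.398 -0.031 -0.001] [ 0.39  -0.047 -0.004] [ 0.416 -0.024  0.002]
dark 12 [239. 254.] [ 0.384 -0.17  -0.   ] [ 0.38  -0.18  -0.005] [ 0.388 -0.155  0.004]
dark 46 [287. 307.] [ 0.591 -0.042 -0.001] [ 0.569 -0.06  -0.006] [ 0.604 -0.031  0.005]
dark 18 [323. 306.] [ 0.599  0.056 -0.001] [ 0.583  0.053 -0.005] [0.609 0.059 0.001]
dark 9 [238. 312.] [ 0.587 -0.173 -0.002] [ 0.585 -0.179 -0.005] [ 0.592 -0.168  0.002]
A bar 171 [ 0.598 -0.115  0.224] ((598.1212768554688, -113.95893859863281), (93.85169219970703, 12.73227310180664), 83.4767837524414) [ 0.5975 -0.1143  0.2264] 0.23037275975988702
A walls 257 ((617.0916748046875, -115.06185913085938), (94.11602020263672, 98.7034683227539), 85.22225189208984)
B bar 172 [0.621 0.133 0.224] ((620.380126953125, 132.67730712890625), (94.63880157470703, 9.312277793884277), 85.1260757446289) [0.6211 0.133  0.2266] 0.2310724795569239
B walls 227 ((639.8526611328125, 130.74050903320312), (92.72599792480469, 9
[... 503 characters left out ...]
.596 -0.028  0.004]
A bar 77 [ 0.592 -0.11   0.225] ((591.9112548828125, -108.53477478027344), (91.70996856689453, 12.2874116897583), 85.48609924316406) [ 0.5919 -0.1105  0.2284] 0.23424681933611358
A walls 219 ((612.9584350585938, -113.60975646972656), (98.78349304199219, 99.83326721191406), 85.5775375366211)
B bar 103 [0.615 0.138 0.226] ((616.5838012695312, 134.61485290527344), (97.00286102294922, 11.813908576965332), 84.66597747802734) [0.6148 0.1356 0.2286] 0.23393273283711424
B walls 250 ((637.8569946289062, 131.73309326171875), (96.16014862060547, 105.3447494506836), 84.79559326171875)
hopA_bar 0.78 [ 0.596 -0.113  0.14 ]
hopB_bar 0.57 [0.624 0.132 0.137]
lens 0.38 [0.643 0.006 0.042]
```

View pics/side_crop.png

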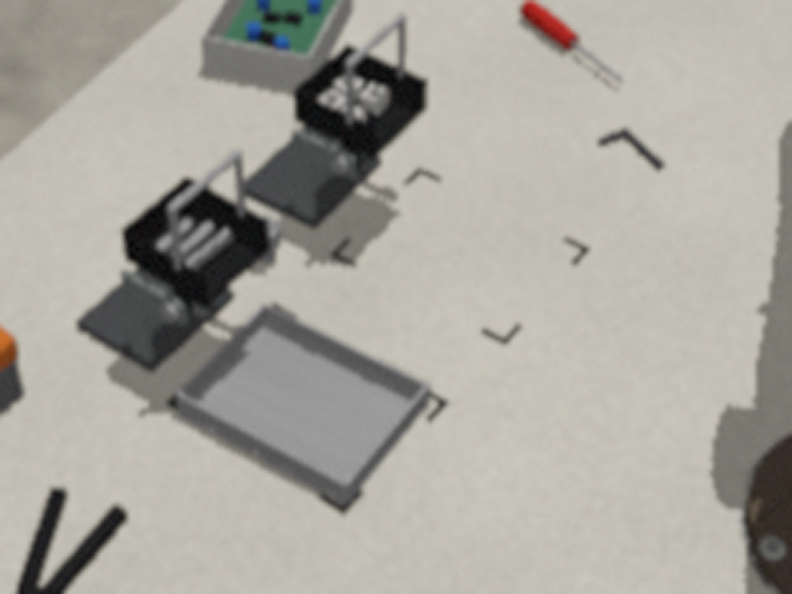

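Trays: (350,262) in front of hopper B, 0.53 m from the base, and (475,213), 0.66 m away. The first is nearest the base and stands at the slender-bar hopper, so it is the one meant; the crop confirms this. Clamp hopper A is at (254,290), its tape corners at (239,254), (286,253), (287,307) and (238,312). I'll start moving.

>>> step_arm(rows=[[[0, 0, -0.4], [0, 0, 0.2]], [[0, 0, -0.8], [0, 0, 0.4]], [[0, 0, -1], [0, 0, 0.4]]], hand=1)

```text
time_s: 1.88
position: [0.1789, -0.5997, 0.2897]
eef_rot: [0.001, 1.0, -0.013, 0.001]
ft_force: [-0.7, -0.6, -0.2]
grip_width: 0.0919
gripper_force: 0.0
```

>>> step_arm(rows=[[[0.2, -0.5, 0], [0, 0, 0]], [[0.4, -1, 0], [0, 0, 0]]])

```text
time_s: 2.12
position: [0.2214, -0.499, 0.2872]
eef_rot: [0.0, 1.0, -0.013, 0.0]
ft_force: [1.7, -0.7, 0.7]
grip_width: 0.0917
gripper_force: 0.0
```

>>> step_arm(rows=[[[0.2, -0.5, 0], [0, 0, 0]], [[0.4, -1, 0], [0, 0, 0]]])

```text
time_s: 2.38
position: [0.264, -0.3993, 0.2873]
eef_rot: [0.0, 1.0, -0.012, 0.0]
ft_force: [0.6, 0.2, -0.5]
grip_width: 0.092
gripper_force: 0.0
```

>>> step_arm(rows=[[[0.2, -0.5, 0], [0, 0, 0]], [[0.4, -1, 0], [0, 0, 0]], [[0.4, -1, 0], [0, 0, 0]]])

```text
time_s: 2.75
position: [0.3077, -0.2985, 0.2876]
eef_rot: [-0.0, 1.0, -0.009, 0.001]
ft_force: [-0.6, -1.4, -0.4]
grip_width: 0.0917
gripper_force: 0.0
```

>>> step_arm(rows=[[[0.2, -0.5, 0], [0, 0, 0]], [[0.4, -1, 0], [0, 0, 0]]])

```text
time_s: 3.0
position: [0.3485, -0.2029, 0.2873]
eef_rot: [0.0, 1.0, -0.014, 0.0]
ft_force: [1.3, 0.2, -0.6]
grip_width: 0.0918
gripper_force: 0.0
```

>>> step_arm(rows=[[[0.2, -0.5, 0], [0, 0, 0]], [[0.4, -1, 0], [0, 0, 0]]])

```text
time_s: 3.25
position: [0.3913, -0.1035, 0.2874]
eef_rot: [0.0, 1.0, -0.013, 0.0]
ft_force: [1.3, -0.1, 0.6]
grip_width: 0.0919
gripper_force: 0.0
```

>>> step_arm(rows=[[[0.2, -0.5, 0], [0, 0, 0]], [[0.4, -1, 0], [0, 0, 0]]])

```text
time_s: 3.5
position: [0.4341, -0.0046, 0.2874]
eef_rot: [0.0, 1.0, -0.013, 0.0]
ft_force: [1.0, -1.3, 0.7]
grip_width: 0.0921
gripper_force: 0.0
```

>>> step_arm(rows=[[[0.2, -0.4, 0], [0, 0, 0]], [[0.4, -0.7, 0], [0, 0, 0]], [[0.4, -0.7, 0], [0, 0, 0]], [[0.4, -0.7, 0], [0, 0, 0]]])

```text
time_s: 4.0
position: [0.4748, 0.0626, 0.2868]
eef_rot: [0.0, 1.0, -0.013, -0.0]
ft_force: [-0.7, -0.9, -0.5]
grip_width: 0.0915
gripper_force: 0.0
```

```bash
python3 - <<'E'
from h import *
s=state(); print(s['qpos'].round(2),s['position'].round(4))
c=cap('wrist','pics/w1.png'); W=cloud(c); x,y,z=W[...,0],W[...,1],W[...,2]
m=(abs(z-.029)<.005)&(x>.38)&(x<.63)&(y>.04)&(y<.25); P=W[m]
print(len(P),cv2.minAreaRect(P[:,:2].astype(np.float32)*1000),np.percentile(P,[1,99],axis=0).round(3))
Q=P[(P[:,1]<.105)&(P[:,0]>.44)&(P[:,0]<.57)]; print(len(Q),Q.mean(0),np.polyfit(Q[:,0],Q[:,1],1))
E
```

```text
[ 0.22  0.17 -0.54  1.72  0.09  1.28 -1.93] [0.4748 0.0626 0.2868]
1397 ((511.14801025390625, 152.23785400390625), (139.98487854003906, 189.62074279785156), 88.24772644042969) [[0.417 0.081 0.024]
 [0.604 0.223 0.031]]
318 [0.50993269 0.08414181 0.0291584 ] [-0.03271206  0.10082275]
```

View pics/w1.png

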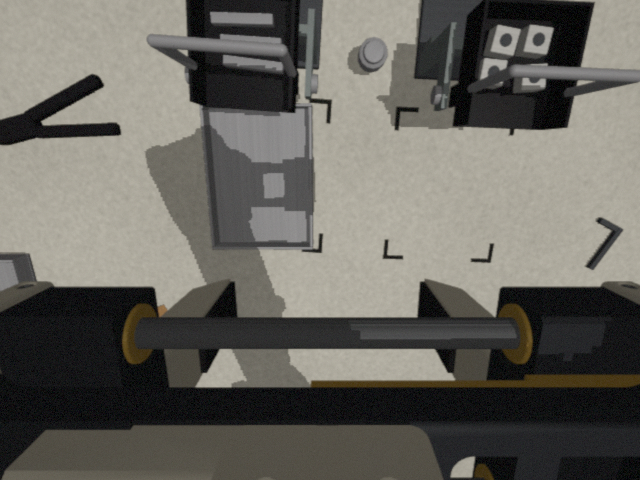

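Wrist view: tray at (260,178), its right wall at column 312, bars hopper above it, clamp hopper at (525,65), tape place A between (390,110) and (490,255). Next I grip the middle of the right wall.

>>> step_arm(rows=[[[0.15, -0.22, 0.3], [0, 0, 0]], [[0.15, -0.22, 0.7], [0, 0, 0]], [[0.15, -0.22, 1], [0, 0, 0]]])

```text
time_s: 4.42
position: [0.4899, 0.0839, 0.1858]
eef_rot: [0.0, 1.0, -0.013, -0.0]
ft_force: [0.2, -0.5, 0.7]
grip_width: 0.0918
gripper_force: 0.0
```

>>> step_arm(rows=[[[0, 0, 0.5], [0, 0, 0]], [[0, 0, 1], [0, 0, 0]], [[0, 0, 1], [0, 0, 0]]])

```text
time_s: 4.8
position: [0.4876, 0.0833, 0.0847]
eef_rot: [0.001, 1.0, -0.013, -0.003]
ft_force: [0.3, 0.3, 0.3]
grip_width: 0.0916
gripper_force: 0.0
```

>>> step_arm(rows=[[[0, 0, 0.3], [0, 0, 0]], [[0, 0, 0.5], [0, 0, 0]], [[0, 0, 0.6], [0, 0, 0]], [[0, 0, 0.7], [0, 0, 0]], [[0, 0, 0.74], [0, 0, 0]], [[0, 0, 0.74], [0, 0, 0]]])

```text
time_s: 5.55
position: [0.4906, 0.0856, 0.0134]
eef_rot: [0.0, 1.0, -0.012, 0.0]
ft_force: [0.0, 0.3, -0.4]
grip_width: 0.0917
gripper_force: 0.0
```

>>> step_arm(rows=[[[0, 0, 0], [0, 0, 0]], [[0, 0, 0], [0, 0, 0]], [[0, 0, 0], [0, 0, 0]], [[0, 0, 0], [0, 0, 0]], [[0, 0, 0], [0, 0, 0]], [[0, 0, 0], [0, 0, 0]], [[0, 0, 0], [0, 0, 0]], [[0, 0, 0], [0, 0, 0]]], hand=-1)

```text
time_s: 6.55
position: [0.4904, 0.0856, 0.0131]
eef_rot: [0.0, 1.0, -0.012, -0.0]
ft_force: [0.2, 1.3, 0.2]
grip_width: 0.0162
gripper_force: 0.0
```

>>> step_arm(rows=[[[0, 0, 0], [0, 0, 0]], [[0, 0, 0], [0, 0, 0]], [[0, 0, 0], [0, 0, 0]], [[0, 0, 0], [0, 0, 0]]])

```text
time_s: 7.05
position: [0.4904, 0.0856, 0.0131]
eef_rot: [0.0, 1.0, -0.012, 0.0]
ft_force: [-0.3, 1.2, 0.1]
grip_width: 0.0003
gripper_force: 0.0
```

>>> step_arm(rows=[[[0, 0.02, 0], [0, 0, 0]], [[-0.01, 0.1, 0], [0, 0, 0]], [[-0.02, 0.25, 0], [0, 0, 0]], [[-0.04, 0.45, 0], [0, 0, 0]], [[-0.05, 0.65, 0], [0, 0, 0]], [[-0.07, 0.8, 0], [0, 0, 0]], [[-0.07, 0.85, 0], [0, 0, 0]], [[-0.07, 0.85, 0], [0, 0, 0]]])

```text
time_s: 8.05
position: [0.4814, 0.0007, 0.0132]
eef_rot: [-0.0, 1.0, -0.012, 0.0]
ft_force: [0.5, -0.9, 0.6]
grip_width: 0.0001
gripper_force: 0.0
```

```bash
cat > meas.py <<'E'
from h import *
s=state(); print(s['position'].round(4),s['eef_rot'].round(4),s['grip_width'],s['gripper_force'])
for n in ['wrist','side']:
    c=cap(n,'pics/last_%s.png'%n); W=cloud(c); x,y,z=W[...,0],W[...,1],W[...,2]
    m=(abs(z-.028)<.005)&(x>.36)&(x<.615)&(y>-.25)&(y<.25); P=W[m]
    if len(P)>50: print(n,len(P),cv2.minAreaRect(P[:,:2].astype(np.float32)*1000))
    for q in cams.search_frame(n,'tray'): print(q['p'],np.round(q['at'],3))
E
python3 meas.py
```

```text
[0.4814 0.0007 0.0132] [-1.000e-04  9.999e-01 -1.250e-02  1.000e-04] 9.570457754443963e-05 0.0
wrist 6131 ((510.5843505859375, 120.70671844482422), (79.93775939941406, 189.7625732421875), 88.50727081298828)
0.8 [0.533 0.133 0.003]
side 399 ((509.8816833496094, 151.22686767578125), (145.75363159179688, 195.35394287109375), 88.48214721679688)
0.8 [0.516 0.146 0.004]
0.69 [0.312 0.574 0.003]
0.56 [0.653 0.154 0.123]
```

The fingers shut on nothing and the tray did not move. I'll look at why.

View pics/last_wrist.png

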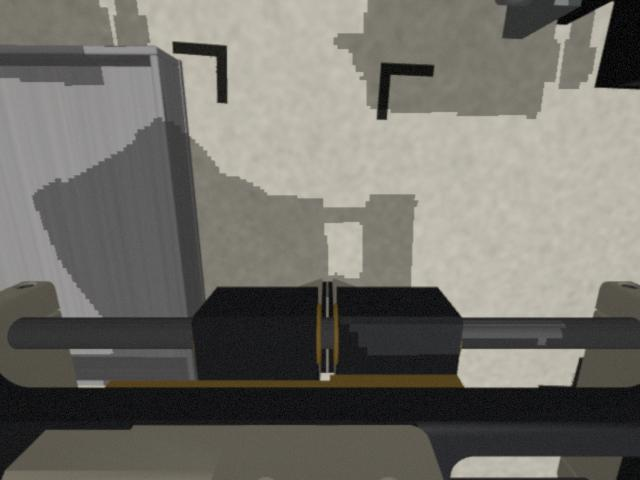

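```bash
python3 - <<'E'
from h import *
for n in ['side','scene','wrist']:
    c=cap(n); W=cloud(c); x,y,z=W[...,0],W[...,1],W[...,2]
    m=(abs(x-.4814)<.03)&(abs(y-.0007)<.05)&(z<.12)&(z>.008); P=W[m]
    print(n,len(P))
    for lo in np.arange(.008,.06,.006):
        Q=P[(P[:,2]>=lo)&(P[:,2]<lo+.006)]
        if len(Q): print(round(lo,3),len(Q),Q.min(0).round(3),Q.max(0).round(3))
    print(np.round(proj(c,np.array([.4814,.0007,.0132]))))
    if n=='side': cv2.imwrite('pics/side2.png',cv2.resize(c['pixels'][170:350,220:460,::-1],None,fx=3.3,fy=3.3,interpolation=cv2.INTER_CUBIC))
E
```

```text
side 43
0.008 1 [0.501 0.042 0.01 ] [0.501 0.042 0.01 ]
0.05 1 [ 0.473 -0.01   0.053] [ 0.473 -0.01   0.053]
0.056 4 [ 0.469 -0.012  0.057] [0.473 0.01  0.062]
[345. 254.]
scene 110
0.05 3 [ 0.493 -0.007  0.054] [0.495 0.004 0.056]
0.056 11 [ 0.492 -0.013  0.056] [0.496 0.01  0.062]
[298. 271.]
wrist 1010
0.05 74 [ 0.491 -0.007  0.051] [0.493 0.009 0.056]
0.056 201 [ 0.491 -0.011  0.056] [0.493 0.014 0.062]
[328. 273.]
```

View pics/side2.png

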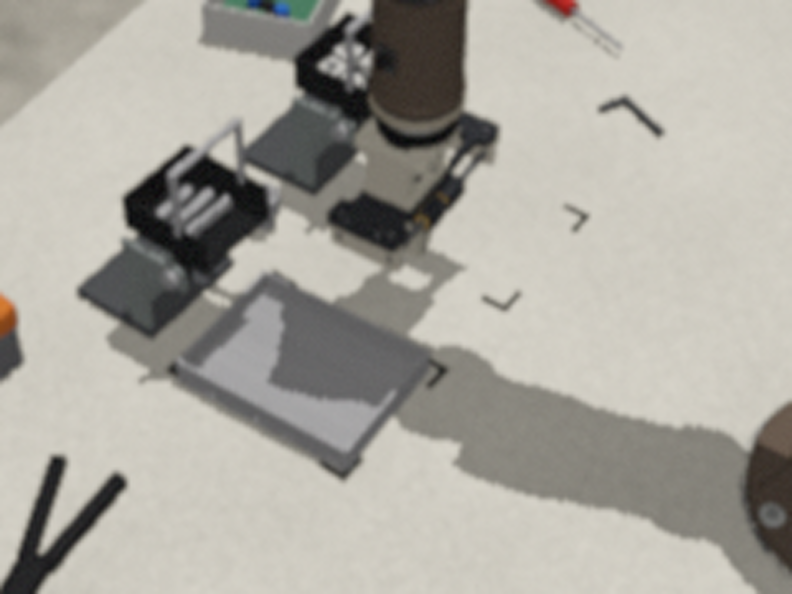

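The side view shows the gripper hanging at crop (390,240), with its shadow separated from it: the real fingertips are at about z=0.05 while the TCP reads 0.013. I'll open it and measure the tip height open.

>>> step_arm(rows=[[[0, 0, 0], [0, 0, 0]], [[0, 0, 0], [0, 0, 0]], [[0, 0, 0], [0, 0, 0]], [[0, 0, 0], [0, 0, 0]], [[0, 0, 0], [0, 0, 0]], [[0, 0, 0], [0, 0, 0]], [[0, 0, 0], [0, 0, 0]], [[0, 0, 0], [0, 0, 0]]], hand=1)

```text
time_s: 9.4
position: [0.4813, 0.0008, 0.0131]
eef_rot: [0.0, 1.0, -0.012, -0.0]
ft_force: [0.2, 0.6, -0.3]
grip_width: 0.0756
gripper_force: 0.0
```

```bash
python3 - <<'E'
from h import *
s=state();print(s['position'],s['grip_width'])
for n in ['side','scene','wrist']:
    c=cap(n,'pics/open_%s.png'%n); W=cloud(c); x,y,z=W[...,0],W[...,1],W[...,2]
    m=(abs(x-.4814)<.04)&(abs(y-.0007)<.072)&(z<.08)&(z>.008); P=W[m]
    print(n,len(P))
    for lo in np.arange(.008,.08,.006):
        Q=P[(P[:,2]>=lo)&(P[:,2]<lo+.006)]
        if len(Q): print(round(lo,3),len(Q),Q.min(0).round(3),Q.max(0).round(3))
E
```

```text
[0.48131281 0.00081494 0.01311753] 0.07556928885500895
side 66
0.008 7 [ 0.448 -0.062  0.008] [0.509 0.035 0.009]
0.05 4 [ 0.469 -0.042  0.052] [0.486 0.039 0.055]
0.056 11 [ 0.469 -0.048  0.057] [0.484 0.047 0.062]
0.062 10 [ 0.468 -0.045  0.063] [0.493 0.054 0.068]
0.068 15 [ 0.467 -0.053  0.068] [0.493 0.058 0.074]
0.074 19 [ 0.468 -0.055  0.074] [0.493 0.059 0.079]
scene 70
0.05 4 [ 0.48  -0.046  0.053] [0.494 0.045 0.056]
0.056 16 [ 0.488 -0.051  0.056] [0.497 0.049 0.062]
0.062 16 [ 0.49  -0.056  0.062] [0.498 0.054 0.068]
0.068 15 [ 0.492 -0.056  0.069] [0.498 0.054 0.074]
0.074 19 [ 0.491 -0.056  0.074] [0.499 0.057 0.08 ]
wrist 2472
0.05 233 [ 0.471 -0.048  0.051] [0.494 0.048 0.056]
0.056 452 [ 0.473 -0.054  0.056] [0.495 0.056 0.062]
0.062 550 [ 0.476 -0.057  0.062] [0.495 0.059 0.068]
0.068 605 [ 0.48  -0.058  0.068] [0.494 0.06  0.074]
0.074 632 [ 0.483 -0.058  0.074] [0.495 0.06  0.08 ]
```

```bash
python3 - <<'E'
from h import *
for n in ['side','scene','wrist']:
    c=cap(n); W=cloud(c); x,y,z=W[...,0],W[...,1],W[...,2]
    m=(abs(x-.4814)<.08)&(abs(y-.0007)<.12)&(z<.2)&(z>.045); P=W[m]
    print(n,len(P))
    for lo in np.arange(.05,.2,.01):
        Q=P[(P[:,2]>=lo)&(P[:,2]<lo+.01)]
        if len(Q): print(round(lo,3),len(Q),np.percentile(Q[:,:2],[3,97],axis=0).round(3).tolist())
E
```

```text
side 1100
0.05 10 [[0.469, -0.049], [0.485, 0.023]]
0.06 19 [[0.469, -0.058], [0.483, 0.06]]
0.07 28 [[0.468, -0.057], [0.493, 0.063]]
0.08 25 [[0.468, -0.056], [0.489, 0.065]]
0.09 11 [[0.468, -0.053], [0.484, -0.043]]
0.1 3 [[0.474, -0.048], [0.478, -0.047]]
0.11 14 [[0.447, -0.067], [0.511, 0.086]]
0.12 69 [[0.443, -0.077], [0.516, 0.09]]
0.13 125 [[0.442, -0.076], [0.503, 0.09]]
0.14 114 [[0.442, -0.082], [0.511, 0.095]]
0.15 190 [[0.445, -0.09], [0.512, 0.097]]
0.16 338 [[0.447, -0.087], [0.513, 0.094]]
0.17 69 [[0.456, -0.013], [0.5, 0.053]]
0.18 52 [[0.458, -0.011], [0.502, 0.053]]
0.19 33 [[0.459, 0.04], [0.503, 0.055]]
scene 1684
0.05 14 [[0.481, -0.053], [0.496, 0.054]]
0.06 29 [[0.481, -0.06], [0.498, 0.058]]
0.07 28 [[0.488, -0.061], [0.497, 0.06]]
0.08 30 [[0.482, -0.061], [0.497, 0.06]]
0.09 23 [[0.481, -0.057], [0.497, 0.061]]
0.1 1 [[0.496, -0.048], [0.496, -0.048]]
0.11 1 [[0.517, 0.085], [0.517, 0.085]]
0.12 68 [[0.458, -0.084], [0.522, 0.082]]
0.13 229 [[0.457, -0.07], [0.522, 0.077]]
0.14 182 [[0.458, -0.087], [0.523, 0.084]]
0.15 531 [[0.451, -0.093], [0.521, 0.09]]
0.16 382 [[0.454, -0.09], [0.519, 0.091]]
0.17 66 [[0.504, -0.017], [0.511, 0.045]]
0.18 83 [[0.503, -0.015], [0.511, 0.046]]
0.19 16 [[0.504, -0.014], [0.509, 0.045]]
wrist 108713
0.05 547 [[0.474, -0.052], [0.494, 0.054]]
0.06 949 [[0.479, -0.059], [0.494, 0.06]]
0.07 1062 [[0.484, -0.06], [0.494, 0.062]]
0.08 1195 [[0.474, -0.061], [0.494, 0.063]]
0.09 936 [[0.471, -0.058], [0.494, 0.06]]
0.1 873 [[0.472, -0.047], [0.488, 0.049]]
0.11 1166 [[0.48, -0.048], [0.518, 0.079]]
0.12 6144 [[0.457, -0.08], [0.52, 0.083]]
0.13 20564 [[0.494, -0.067], [0.52, 0.07]]
0.14 20330 [[0.472, -0.07], [0.518, 0.073]]
0.15 25786 [[0.5, -0.059], [0.509, 0.06]]
0.16 27782 [[0.5, -0.05], [0.508, 0.055]]
0.17 1379 [[0.507, -0.015], [0.509, 0.029]]
```

View pics/open_wrist.png

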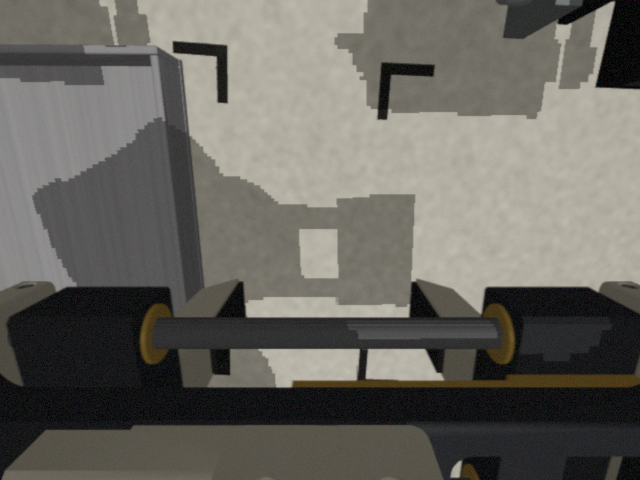

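All three cameras agree: tips at z=0.051, body bottom at 0.117 (66 mm above the tips as specified). So the true fingertips sit 38 mm behind the reported TCP, and I'll allow for that by aiming the reported z at about -0.028 for the grasp.

>>> step_arm(rows=[[[0.02, -0.3, 0], [0, 0, 0]], [[0.05, -0.6, 0], [0, 0, 0]], [[0.07, -0.84, 0], [0, 0, 0]], [[0.07, -0.84, 0.1], [0, 0, 0]], [[0.07, -0.84, 0.2], [0, 0, 0]], [[0.07, -0.84, 0.3], [0, 0, 0]], [[0.07, -0.84, 0.36], [0, 0, 0]], [[0.07, -0.84, 0.4], [0, 0, 0]], [[0.07, -0.84, 0.4], [0, 0, 0]]])

```text
time_s: 10.82
position: [0.4903, 0.0845, -0.0271]
eef_rot: [0.0, 1.0, -0.012, -0.0]
ft_force: [0.3, -0.1, 0.8]
grip_width: 0.0917
gripper_force: 0.0
```

>>> step_arm(rows=[[[0, 0, 0], [0, 0, 0]], [[0, 0, 0], [0, 0, 0]], [[0, 0, 0], [0, 0, 0]], [[0, 0, 0], [0, 0, 0]], [[0, 0, 0], [0, 0, 0]], [[0, 0, 0], [0, 0, 0]], [[0, 0, 0], [0, 0, 0]], [[0, 0, 0], [0, 0, 0]], [[0, 0, 0], [0, 0, 0]], [[0, 0, 0], [0, 0, 0]], [[0, 0, 0], [0, 0, 0]]], hand=-1)

```text
time_s: 12.2
position: [0.4904, 0.0845, -0.0269]
eef_rot: [0.0, 1.0, -0.012, 0.0]
ft_force: [0.9, -1.2, -0.0]
grip_width: 0.0036
gripper_force: 30.0
```

>>> step_arm(rows=[[[0, 0.02, 0], [0, 0, 0]], [[-0.01, 0.1, 0], [0, 0, 0]], [[-0.02, 0.25, 0], [0, 0, 0]], [[-0.04, 0.45, 0], [0, 0, 0]], [[-0.05, 0.65, 0], [0, 0, 0]], [[-0.07, 0.8, 0], [0, 0, 0]], [[-0.07, 0.86, 0], [0, 0, 0]], [[-0.07, 0.86, 0], [0, 0, 0]]])

```text
time_s: 13.2
position: [0.481, -0.0023, -0.0269]
eef_rot: [0.0, 1.0, -0.013, -0.0]
ft_force: [-0.9, -1.5, 0.1]
grip_width: 0.0039
gripper_force: 30.0
```

>>> step_arm(rows=[[[0, 0.05, 0], [0, 0, 0]], [[-0.02, 0.2, 0], [0, 0, 0.01]], [[-0.04, 0.4, 0], [0, 0, 0.02]], [[-0.05, 0.6, 0], [0, 0, 0.03]], [[-0.06, 0.8, 0], [0, 0, 0.04]], [[-0.06, 0.86, 0], [0, 0, 0.04]], [[-0.06, 0.86, 0], [0, 0, 0.04]]])

```text
time_s: 14.08
position: [0.4729, -0.0879, -0.0269]
eef_rot: [0.0, 1.0, -0.029, -0.0]
ft_force: [-0.9, -1.3, -0.5]
grip_width: 0.0034
gripper_force: 30.0
```

>>> step_arm(rows=[[[0, 0.05, 0], [0, 0, 0]], [[-0.02, 0.2, 0], [0, 0, 0.01]], [[-0.04, 0.4, 0], [0, 0, 0.02]], [[-0.05, 0.6, 0], [0, 0, 0.03]], [[-0.06, 0.77, 0], [0, 0, 0.03]], [[-0.06, 0.83, 0], [0, 0, 0.03]], [[-0.06, 0.83, 0], [0, 0, 0.03]]])

```text
time_s: 14.95
position: [0.4623, -0.1704, -0.0269]
eef_rot: [0.0, 0.999, -0.04, -0.0]
ft_force: [-0.6, -1.8, -0.5]
grip_width: 0.0037
gripper_force: 30.0
```

```bash
python3 meas.py
```

```text
[ 0.4623 -0.1704 -0.0269] [ 3.000e-04  9.992e-01 -4.020e-02 -1.000e-04] 0.0037084045857428533 29.999192655086517
wrist 10766 ((507.298828125, -107.4009017944336), (145.48045349121094, 148.42987060546875), 85.50462341308594)
0.83 [ 0.533 -0.094  0.005]
side 294 ((485.601318359375, -109.3632583618164), (161.51341247558594, 194.07203674316406), 86.16085815429688)
0.88 [0.316 0.576 0.003]
0.58 [ 0.48  -0.101  0.001]
```

>>> step_arm(rows=[[[0, 0, 0], [0, 0, 0]], [[0, 0, 0], [0, 0, 0]], [[0, 0, 0], [0, 0, 0]], [[0, 0, 0], [0, 0, 0]], [[0, 0, 0], [0, 0, 0]], [[0, 0, 0], [0, 0, 0]], [[0, 0, 0], [0, 0, 0]], [[0, 0, 0], [0, 0, 0]]], hand=1)

```text
time_s: 16.15
position: [0.4625, -0.1696, -0.0269]
eef_rot: [0.0, 0.999, -0.04, -0.0]
ft_force: [0.1, -0.3, -0.6]
grip_width: 0.0793
gripper_force: 0.0
```

>>> step_arm(rows=[[[0, 0, -0.1], [0, 0, 0]], [[0, 0, -0.3], [0, 0, 0]], [[0, 0, -0.6], [0, 0, 0]], [[0, 0, -1], [0, 0, 0]]])

```text
time_s: 16.65
position: [0.4619, -0.1693, 0.0742]
eef_rot: [-0.0, 0.999, -0.04, -0.001]
ft_force: [0.1, -1.5, 0.2]
grip_width: 0.0918
gripper_force: 0.0
```

>>> step_arm(rows=[[[0, -0.3, -0.5], [0, 0, 0]], [[-0.3, -0.5, -1], [0, 0, 0]]])

```text
time_s: 16.9
position: [0.4379, -0.1157, 0.1755]
eef_rot: [-0.001, 0.999, -0.039, 0.001]
ft_force: [-0.1, -0.5, 1.0]
grip_width: 0.0918
gripper_force: 0.0
```

>>> step_arm(rows=[[[-0.2, 0, -0.5], [0, 0, 0]], [[-0.4, 0, -1], [0, 0, 0]], [[-0.4, 0, -1], [0, 0, 0]], [[-0.4, 0, -1], [0, 0, 0]]])

```text
time_s: 17.4
position: [0.3965, -0.1141, 0.2733]
eef_rot: [0.0, 0.999, -0.04, 0.0]
ft_force: [0.3, -0.5, -0.7]
grip_width: 0.0917
gripper_force: 0.0
```

```bash
python3 - <<'E'
from h import *
s=state();print(s['position'].round(4),s['eef_rot'].round(4))
c=cap('wrist','pics/w3.png'); W=cloud(c); g=c['pixels'].mean(-1); x,y,z=W[...,0],W[...,1],W[...,2]
m=(abs(z-.029)<.005)&(x>.36)&(x<.615)&(y>-.25)&(y<.05); P=W[m]
print('tray',len(P),cv2.minAreaRect(P[:,:2].astype(np.float32)*1000))
m=(z>.205)&(z<.24)&(x>.5)&(x<.75)&(abs(y+.115)<.09); Q=W[m]; print('bar',len(Q),cv2.minAreaRect(Q[:,:2].astype(np.float32)*1000),Q[:,2].max())
d=((x>.36)&(x<.64)&(y>-.24)&(y<.02)&(abs(z)<.008)&(g<60)).astype(np.uint8)
k,l,st,ce=cv2.connectedComponentsWithStats(d)
for i in range(1,k):
    if st[i,4]>20: Q=W[l==i]; print('dark',st[i,4],ce[i].round(),Q.min(0).round(3),Q.max(0).round(3))
E
```

```text
[ 0.3965 -0.1141  0.2733] [ 4.000e-04  9.992e-01 -3.970e-02  2.000e-04]
tray 2096 ((487.6434020996094, -102.24231719970703), (140.37063598632812, 189.52586364746094), 85.51036071777344)Traceback (most recent call last):
  File "<stdin>", line 6, in <module>
    return umr_maximum(a, axis, None, out, keepdims, initial, where)
ValueError: zero-size array to reduction operation maximum which has no identity
```

View pics/w3.png

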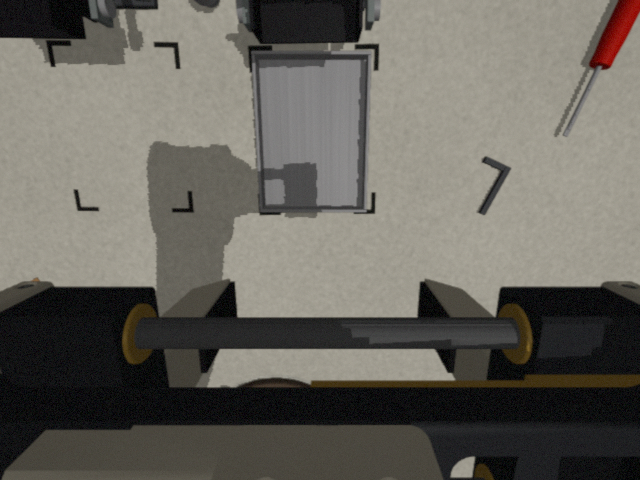

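The picture shows the tray inside the four tape corners, at (250,50) to (375,210), and the fit gives centre (0.488,-0.102), yaw -4.5°, which is good. Next I close the fingers, move forward and measure the bar.

>>> step_arm(rows=[[[0.3, -0.05, 0], [0, 0, 0]], [[0.6, -0.1, 0], [0, 0, 0]], [[0.9, -0.18, 0], [0, 0, 0]], [[0.9, -0.18, 0], [0, 0, 0]], [[0.9, -0.18, 0], [0, 0, 0]]], hand=-1)

```text
time_s: 18.08
position: [0.487, -0.1031, 0.2719]
eef_rot: [-0.0, 0.999, -0.039, -0.001]
ft_force: [-0.6, -0.2, 0.4]
grip_width: 0.0461
gripper_force: 0.0
```

```bash
python3 - <<'E'
from h import *
s=state();print(s['position'].round(4),s['eef_rot'].round(4),s['grip_width'])
c=cap('wrist','pics/w4.png'); W=cloud(c); x,y,z=W[...,0],W[...,1],W[...,2]
m=(z>.215)&(z<.24)&(x>.52)&(x<.75)&(abs(y+.115)<.09); Q=W[m]; print('bar',len(Q))
if len(Q): print(cv2.minAreaRect(Q[:,:2].astype(np.float32)*1000),Q[:,2].max())
m=(abs(z-.161)<.006)&(x>.54)&(x<.75)&(abs(y+.115)<.09); Q=W[m]; print('walls',len(Q))
if len(Q): print(cv2.minAreaRect(Q[:,:2].astype(np.float32)*1000))
E
```

```text
[ 0.487  -0.1031  0.2719] [-4.000e-04  9.992e-01 -3.940e-02 -1.300e-03] 0.046070162055737975
bar 1863
((594.1731567382812, -112.41046142578125), (94.5461654663086, 8.127267837524414), 86.19097900390625) 0.23022214980659533
walls 1692
((613.5682373046875, -113.78024291992188), (90.3612289428711, 98.51779174804688), 86.30021667480469)
```

>>> step_arm(rows=[[[0.4, 0, 0], [0, 0, 0]], [[0.8, 0, 0], [0, 0, 0]], [[1, 0, 0], [0, 0, 0]], [[1, 0, 0], [0, 0, 0]]])

```text
time_s: 18.62
position: [0.5875, -0.1115, 0.2724]
eef_rot: [-0.0, 0.999, -0.04, -0.001]
ft_force: [-1.4, -0.4, 0.0]
grip_width: 0.0026
gripper_force: 0.0
```

>>> step_arm(rows=[[[0.2, 0, 0], [0, 0, 0]], [[0.38, 0, 0], [0, 0, 0]], [[0.38, 0, 0.1], [0, 0, 0]], [[0.38, 0, 0.4], [0, 0, 0]], [[0.38, 0, 0.7], [0, 0, 0]], [[0.38, 0, 0.9], [0, 0, 0]], [[0.38, 0, 1], [0, 0, 0]], [[0.38, 0, 1], [0, 0, 0]], [[0.38, 0, 1], [0, 0, 0]]])

```text
time_s: 19.75
position: [0.6258, -0.1143, 0.1742]
eef_rot: [0.0, 0.999, -0.04, 0.001]
ft_force: [0.5, -0.5, -0.1]
grip_width: 0.0002
gripper_force: 0.0
```

```bash
python3 - <<'E'
from h import *
s=state();print(s['position'].round(4),s['eef_rot'].round(4),s['grip_width'],s['ft_force'].round(1))
c=cap('side'); cv2.imwrite('pics/s5.png',cv2.resize(c['pixels'][120:300,240:480,::-1],None,fx=3.3,fy=3.3,interpolation=cv2.INTER_CUBIC))
E
```

```text
[ 0.6258 -0.1143  0.1742] [ 1.000e-04  9.992e-01 -3.970e-02  7.000e-04] 0.0002482600709071121 [ 0.5 -0.5 -0.1]
```

View pics/s5.png

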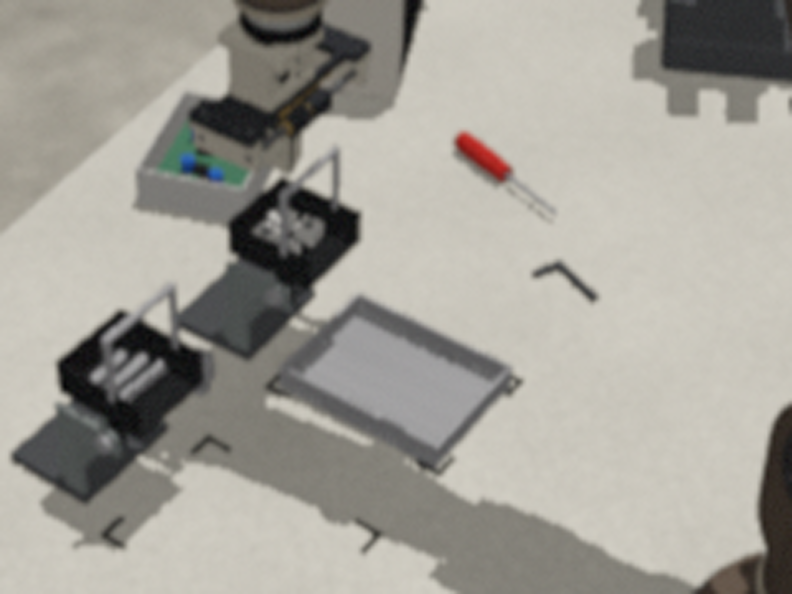

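The side view shows the fingers behind hopper A's bar (crop (310,170)), between the uprights. I pull along the arc.

>>> step_arm(rows=[[[-0.05, 0, 0.1], [0, 0, 0]], [[-0.13, 0, 0.1], [0, 0, 0]], [[-0.2, 0, 0.1], [0, 0, 0]], [[-0.27, 0, 0.11], [0, 0, 0]], [[-0.38, 0, 0.12], [0, 0, 0]], [[-0.5, 0, 0.15], [0, 0, 0]], [[-0.6, 0, 0.19], [0, 0, 0]], [[-0.7, 0, 0.24], [0, 0, 0]], [[-0.8, 0, 0.3], [0, 0, 0]], [[-0.9, 0, 0.37], [0, 0, 0]]])

```text
time_s: 21.05
position: [0.535, -0.1071, 0.1356]
eef_rot: [0.0, 0.999, -0.04, -0.0]
ft_force: [3.2, -1.3, -1.0]
grip_width: 0.0004
gripper_force: 1.7
```

>>> step_arm(rows=[[[-0.08, 0, 0.08], [0, 0, 0]], [[-0.16, 0, 0.17], [0, 0, 0]], [[-0.23, 0, 0.26], [0, 0, 0]], [[-0.28, 0, 0.36], [0, 0, 0]], [[-0.31, 0, 0.41], [0, 0, 0]], [[-0.32, 0, 0.42], [0, 0, 0]]])

```text
time_s: 21.8
position: [0.5044, -0.1046, 0.0939]
eef_rot: [-0.0, 0.999, -0.04, 0.0]
ft_force: [5.4, -1.3, -1.6]
grip_width: 0.0007
gripper_force: 2.8
```

```bash
cat > pan.py <<'E'
from h import *
s=state();print(s['position'].round(4),s['ft_force'].round(1))
for n in ['side','scene']:
    c=cap(n); cv2.imwrite('pics/p_%s.png'%n,cv2.resize(c['pixels'][120:300,240:480,::-1] if n=='side' else c['pixels'][200:380,150:390,::-1],None,fx=3.3,fy=3.3,interpolation=cv2.INTER_CUBIC))
    for q in cams.search_frame(n,'clamp1'): print(n,round(q['p'],2),np.round(q['at'],3))
E
python3 pan.py
```

```text
[ 0.5044 -0.1046  0.0939] [ 5.4 -1.3 -1.6]
side 0.66 [ 0.628 -0.071  0.093]
side 0.6 [0.628 0.129 0.142]
side 0.58 [ 0.482 -0.12   0.018]
side 0.54 [ 0.475 -0.074  0.02 ]
```

View pics/p_side.png

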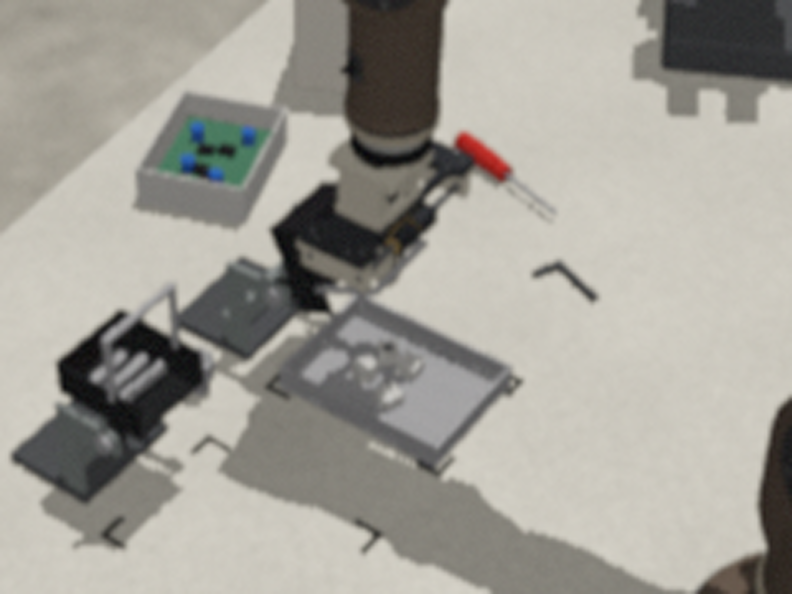

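>>> step_arm(rows=[[[-0.02, 0, 0.02], [0, 0, 0]], [[-0.03, 0, 0.03], [0, 0, 0]], [[-0.03, 0, 0.03], [0, 0, 0]]])

```text
time_s: 22.38
position: [0.5044, -0.1045, 0.0928]
eef_rot: [0.0, 0.999, -0.04, 0.003]
ft_force: [10.0, -2.0, 3.7]
grip_width: 0.0005
gripper_force: 4.7
```

>>> step_arm(rows=[[[-0.02, 0, 0.02], [0, 0, 0]], [[-0.03, 0, 0.03], [0, 0, 0]], [[-0.03, 0, 0.03], [0, 0, 0]]])

```text
time_s: 22.75
position: [0.5047, -0.1043, 0.0913]
eef_rot: [0.0, 0.999, -0.04, 0.006]
ft_force: [15.3, -1.5, 9.3]
grip_width: 0.0006
gripper_force: 7.7
```

The pan is at its hard stop: the position stays fixed while the force rises. I go over the bar to its front side and check the blocks.

>>> step_arm(rows=[[[0.08, 0, 0], [0, 0, 0]], [[0.15, 0, 0], [0, 0, 0]], [[0.15, 0, -0.4], [0, 0, 0]], [[0.15, 0, -0.9], [0, 0, 0]], [[0.15, 0, -0.9], [0, 0, 0]], [[-0.1, 0, -0.9], [0, 0, 0]], [[-0.4, 0, -0.9], [0, 0, 0]], [[-0.4, 0, -0.9], [0, 0, 0]]])

```text
time_s: 23.75
position: [0.4551, -0.1011, 0.1769]
eef_rot: [0.0, 0.999, -0.04, -0.002]
ft_force: [0.6, -0.2, -0.7]
grip_width: 0.0005
gripper_force: 0.0
```

```bash
cat > chk.py <<'E'
from h import *
s=state();print(s['position'].round(4),s['ft_force'].round(1))
for n in ['side','scene','wrist']:
    c=cap(n,'pics/c_%s.png'%n); W=cloud(c); x,y,z=W[...,0],W[...,1],W[...,2]
    for q in cams.search_frame(n,'clamp1'): print(n,'clamp',round(q['p'],2),np.round(q['at'],3))
    m=(abs(z-.157)<.012)&(abs(x-.489)<.02)&(abs(y+.106)<.06); Q=W[m]; print(n,'bar?',len(Q),Q.mean(0).round(3) if len(Q) else '')
E
python3 chk.py
```

```text
[ 0.4551 -0.1011  0.1769] [ 0.6 -0.2 -0.7]
side clamp 0.56 [ 0.477 -0.121  0.02 ]
side clamp 0.53 [ 0.476 -0.073  0.016]
side bar? 66 [ 0.491 -0.102  0.16 ]
scene bar? 139 [ 0.495 -0.109  0.157]
wrist clamp 0.9 [ 0.513 -0.133  0.016]
wrist clamp 0.83 [ 0.517 -0.094  0.026]
wrist clamp 0.61 [ 0.485 -0.128  0.019]
wrist clamp 0.56 [ 0.481 -0.078  0.024]
wrist bar? 2417 [ 0.493 -0.108  0.158]
```

All four blocks are in the tray. I push the pan back.

>>> step_arm(rows=[[[0, 0, 0.4], [0, 0, 0]], [[0, 0, 0.76], [0, 0, 0]], [[0.17, 0, 0.76], [0, 0, 0]], [[0.26, 0, 0.61], [0, 0, 0]], [[0.32, 0, 0.52], [0, 0, 0]], [[0.4, 0, 0.43], [0, 0, 0]], [[0.48, 0, 0.35], [0, 0, 0]], [[0.58, 0, 0.28], [0, 0, 0]], [[0.67, 0, 0.22], [0, 0, 0]], [[0.78, 0, 0.17], [0, 0, 0]], [[0.88, 0, 0.13], [0, 0, 0]]])

```text
time_s: 25.42
position: [0.5468, -0.108, 0.1654]
eef_rot: [-0.0, 0.999, -0.04, 0.0]
ft_force: [-1.0, 0.7, -0.8]
grip_width: 0.0006
gripper_force: 0.8
```

>>> step_arm(rows=[[[0.11, 0, -0.03], [0, 0, 0]], [[0.22, 0, -0.05], [0, 0, 0]], [[0.3, 0, -0.05], [0, 0, 0]], [[0.34, 0, -0.05], [0, 0, 0]], [[0.36, 0, -0.05], [0, 0, 0]], [[0.37, 0, -0.05], [0, 0, 0]]])

```text
time_s: 26.18
position: [0.579, -0.1108, 0.1697]
eef_rot: [0.0, 0.999, -0.04, -0.003]
ft_force: [-17.3, 1.8, 12.4]
grip_width: 0.0007
gripper_force: 8.9
```

>>> step_arm(rows=[[[-0.1, 0, 0], [0, 0, 0]], [[-0.5, 0, 0], [0, 0, 0]], [[-1, 0, -0.3], [0, 0, 0]], [[-1, 0, -0.6], [0, 0, 0]], [[-1, 0, -0.6], [0, 0, 0]]])

```text
time_s: 26.8
position: [0.4843, -0.1033, 0.2325]
eef_rot: [0.001, 0.999, -0.04, 0.003]
ft_force: [0.3, -0.3, -0.8]
grip_width: 0.0004
gripper_force: 0.0
```

>>> step_arm(rows=[[[-0.4, 0, -0.2], [0, 0, 0]], [[-0.8, 0, -0.5], [0, 0, 0]], [[-0.8, 0, -0.5], [0, 0, 0]], [[-0.8, 0, -0.5], [0, 0, 0]], [[-0.8, 0, -0.5], [0, 0, 0]], [[-0.8, 0, -0.5], [0, 0, 0]]])

```text
time_s: 27.55
position: [0.4034, -0.0965, 0.2793]
eef_rot: [-0.001, 0.999, -0.039, -0.001]
ft_force: [0.9, 0.2, -0.2]
grip_width: 0.0005
gripper_force: 0.0
```

```bash
python3 - <<'E'
from h import *
s=state();print(s['position'].round(4),s['ft_force'].round(1))
for n in ['wrist','scene','side']:
    c=cap(n,'pics/f_%s.png'%n); W=cloud(c); x,y,z=W[...,0],W[...,1],W[...,2]
    m=(abs(z-.0285)<.004)&(x>.36)&(x<.615)&(y>-.25)&(y<.0); P=W[m]
    print(n,'tray',len(P),cv2.minAreaRect(P[:,:2].astype(np.float32)*1000) if len(P) else '')
    for nm,y0 in [('A',-.115),('B',.135)]:
        m=(z>.218)&(z<.24)&(x>.5)&(x<.75)&(abs(y-y0)<.09); Q=W[m]; print(nm,len(Q),Q.mean(0).round(3) if len(Q) else '')
    for q in cams.search_frame(n,'clamp1'): print('clamp',round(q['p'],2),np.round(q['at'],3))
E
```

```text
[ 0.4034 -0.0965  0.2793] [ 0.9  0.2 -0.2]
wrist tray 2080 ((487.4508056640625, -102.26764678955078), (140.27191162109375, 189.2613983154297), 85.42676544189453)
A 0 
B 0 
clamp 0.84 [ 0.515 -0.135  0.016]
clamp 0.77 [ 0.479 -0.078  0.021]
clamp 0.72 [ 0.516 -0.096  0.026]
clamp 0.62 [ 0.485 -0.128  0.018]
scene tray 212 ((488.4099426269531, -103.92195129394531), (140.7008819580078, 194.15914916992188), 85.18820190429688)
A 148 [ 0.598 -0.114  0.226]
B 143 [0.621 0.134 0.226]
side tray 310 ((485.7202453613281, -102.91626739501953), (145.992431640625, 193.25640869140625), 85.07477569580078)
A 64 [ 0.592 -0.111  0.228]
B 85 [0.616 0.137 0.228]
clamp 0.63 [ 0.477 -0.123  0.019]
clamp 0.56 [ 0.514 -0.088  0.019]
```

View pics/f_wrist.png

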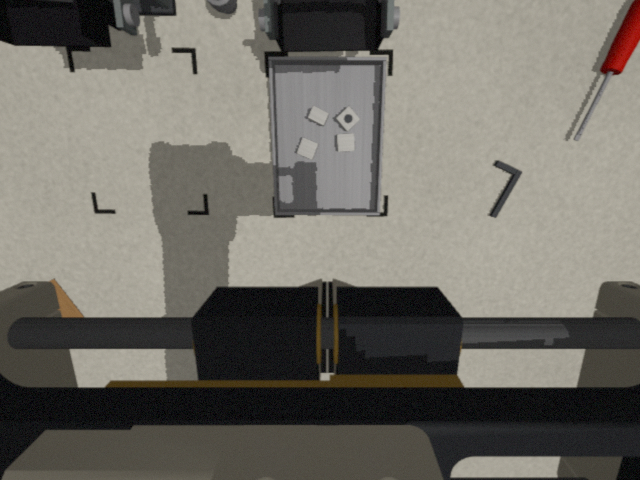

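The tray sits within its tape corners, at (268,55) to (388,215), with all four blocks in it around (330,130). Hopper A's bar is back where it started, hopper B is unchanged, and the robot is clear of everything.

```bash
python3 -c "
from bench import arm
print(arm.hand_in())"
```

```text
the job is handed in; nothing more can be done
None
```

The job is handed in, though no verdict came back: the tray sits about 4 mm from the centre of hopper A's marked place with all four blocks in it, hopper A's pan is pushed back to its stop, and hopper B's bar hasn't moved.

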